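# Switch off the power block's outlet on the repair bench

### The job

The large power block is finished with for today: on the bench's power rail, switch off the outlet it is plugged into, by lightly pressing the raised half of that outlet's rocker with the fingertips until it tips over, and then withdraw. Leave the power block in its socket, and do not touch the small charger or the other outlets, or disturb anything else on the bench.

Things in the scene. Friction and masses are not known exactly. Their poses are not given: they have to be found in the camera images.
- rail: Aluminium base rail, 134 (x) x 372 (y) x 22 mm high, fixed on the bench, turned up to 0.35 rad; feet reach 225 mm from its middle. Origin: centre of its underside. Along its y stand four equal outlet boxes 85 mm apart (y = -127.5, -42.5, 42.5, 127.5 mm), their order changing between starts. All rockers lie on its -x side (the robot's side), all sockets on its +x side.
- block_outlet: White switched outlet box, 118 (x) x 76 (y) x 36 mm, fixed on the rail, its top 58 mm above the bench. Origin: centre of its underside; +x points from rocker to socket. Rocker pivot at x = -31 mm, along y; round socket 39 mm wide, 16 mm deep, at x = +30 mm. The power block is plugged in here.
- block_switch_pivot (a point): Middle of the rocker's pivot line on the power block's outlet, 62 mm above the bench, 4 mm proud of the box top. The rocker is 44 x 44 mm; its face is a shallow V: the pressed half lies level, the raised half slopes up 0.24 rad to an end 5 mm higher. Snap action: about 3 N, 15 mm from the pivot, tips it; it snaps over and stays, at a hard stop (never over 30 N: press slowly).
- block_switch_far_half (a point): Where to press: on the face of the raised half of the power block's rocker (away from the socket, robot's side), 15 mm from the pivot, mid-width. It moves with the rocker: 66 mm above the bench when on, 62 mm when off. Closed fingertips should stay on this half (22 mm long, 44 mm wide), clear of the pivot line; overhanging the outer end is harmless.
- block_switch (a joint): hinge of the rocker on the power block's outlet: 0 rad is off (half away from the socket pressed in), 0.24 rad is on (half next to the socket pressed in); it starts on
- charger_switch (a joint): hinge of the rocker on the small charger's outlet: 0 rad is off (half away from the socket pressed in), 0.24 rad is on (half next to the socket pressed in); it starts on and must stay on
- spare_switch (a joint): hinge of the rocker on the first empty outlet: 0 rad is off (half away from the socket pressed in), 0.24 rad is on (half next to the socket pressed in); it starts off and must stay off
- corner_switch (a joint): hinge of the rocker on the second empty outlet: 0 rad is off (half away from the socket pressed in), 0.24 rad is on (half next to the socket pressed in); it starts off and must stay off
- charger_outlet: White switched outlet box, 118 (x) x 76 (y) x 36 mm, fixed on the rail, its top 58 mm above the bench. Origin: centre of its underside; +x points from rocker to socket. Rocker pivot at x = -31 mm, along y; round socket 39 mm wide, 16 mm deep, at x = +30 mm. The small charger is plugged in here.
- spare_outlet: White switched outlet box, 118 (x) x 76 (y) x 36 mm, fixed on the rail, its top 58 mm above the bench. Origin: centre of its underside; +x points from rocker to socket. Rocker pivot at x = -31 mm, along y; round socket 39 mm wide, 16 mm deep, at x = +30 mm. Nothing is plugged in.
- corner_outlet: White switched outlet box, 118 (x) x 76 (y) x 36 mm, fixed on the rail, its top 58 mm above the bench. Origin: centre of its underside; +x points from rocker to socket. Rocker pivot at x = -31 mm, along y; round socket 39 mm wide, 16 mm deep, at x = +30 mm. Nothing is plugged in.
- power_block: Large black plug-in power block, 72 (x) x 66 (y) mm and 42 mm high, its top 101 mm above the bench; it is seated loosely by a round foot in its socket. Origin: on the socket's axis at the block's underside; the block reaches from x = -20 to +52 mm, overhanging on the side away from the rocker.
- small_charger: Small black plug-in charger, 44 (x) x 42 (y) mm and 27 mm high, seated in its socket in the same way; origin on the socket's axis at its underside.
- parts_tray: Grey compartment tray of screws, 150 (x) x 200 (y) x 32 mm, loose on the bench at the left of the rail; origin at the centre of its underside.
- screwdriver: Small screwdriver with a blue handle, 150 mm long, lying on the 4 mm blue mat between the rail and the tablet, along its x axis.
- open_tablet: Tablet with its back off, 135 (x) x 210 (y) x 8 mm, lying on the 4 mm blue mat at the right of the rail; origin at the centre of its underside.
There are look-alikes about, which are no part of the job. Leave any turquoise look-alike of the power_block alone.

How it is judged:
By the outcome, as a careful person would: the job done as asked, in the order asked, and still so for the second after the job is handed in, with the robot touching nothing.
It also fails if it takes over 32 s, if anything falls off the work surface, if the arm or the gripper's body presses on something with over 40 N, if the wrist force passes 120 N, or if a joint passes its speed limit or range.

### The arm

A 7-joint arm with a two-finger parallel gripper is mounted at the origin on the work surface. World frame = base frame: x ahead of the robot, y to its left, z up, the work surface at z = 0. Lengths are in m, angles in rad, forces in N, time in s.
With the tool pointing down it reaches from about 0.425 to 0.825 m from the base axis. Payload 3.6 kg.
Tool frame: the origin (TCP) lies at the very end of the fingers, on their centre line; the grasp point (between the pads) lies pinch_z behind it (pinch_z is the distance from the TCP to the grasp point, in m); y points along the fingers, z is the direction in which the jaws open and shut, and the axes are right-handed (so a half turn about y gives the same grasp; the last joint's range is limited). The gripper opens to 85 mm and grips with 20 to 120 N. Pads are 22 mm wide; open, the fingers measure 114 mm over their backs; the gripper's body (76 mm by 85 mm) begins 54 mm behind the grasp point. The pads swing forward as they close: fully open they stand 13 mm farther back than shut.
Start: joints at [-1.306, 0.615, -0.013, 1.423, 0.008, 1.103, -0.04], TCP at [0.187, 0.623, 0.231] pointing down, gripper open.
Joint ranges: [-3.12, 3.12], [-0.3, 2.06], [-1.34, 1.32], [0.26, 2.42], [-1.36, 4.5], [0.01, 1.98], [-2.84, 2.84]. Speed limits (rad/s): [2.79, 2.79, 3.14, 3.14, 3.14, 3.14, 3.14].

### API

Orientations are given as a unit quaternion [x, y, z, w].
In Python, from bench import get_state, read_camera, camera_info, sign_off, pinch_z gives the robot as it stands. The module is installed in compiled form; this text tells all that it offers.
- The arm moves only by the tool move_arm, never from a script. Its arguments are lists of equal length, an entry for each row: "hand": the finger opening in cm, from 0 to 8.54; "translation": the shift along the world's x, y, z in cm, a list of three; "rotation": the turn, a rotation vector about the world's x, y, z in rad, a list of three. A call has 1 to 8 rows; each row is the pose to reach, as a shift and turn from the pose commanded when the call began; what a row does not reach only later rows make up. A row lasts 1/8 s, in which the tool goes at most 62.5 mm and 10.7 degrees, less where a joint would pass 70% of its speed; a pose out of reach is approached as far as the arm can. A call with a gripper value outside its range is refused whole. The fingers move at their own pace and stop on an object; the grip force is fixed at half the most. Time passes only in rows, so rows that repeat a pose let the fingers close. It gives the time, the measured TCP pose, the force and the opening at its end, in the units of the state.
- get_state(): the state, without advancing time (a new reading comes with each control period).
- read_camera(name): name is "side" or "top" or "wrist"; returns the picture (400x640x3 uint8, red, green, blue); there is no depth.
- camera_info(name): a dict with "intrinsics" (3x3 intrinsics, pixels), "origin" and "orientation" of the camera in the world. Camera axes: x right, y up, looking along -z (the intrinsics and any distortion apply to the point x, -y, -z); pixel columns grow to the right and rows downward; lengths in m; the calibration is good to about 2 mm. A picture is of the moment at which its call begins: read the wrist's pose just before it. camera_info takes no time and is no camera call; for the wrist camera it gives the pose at the moment of the call.
- sign_off(): hands the job in, once; it reports no verdict.
The state is a dict: "time_s": time; "joints": joint angles; "dq": joint speeds; "joint_torque": joint torques, N m; "eef_pos": TCP position; "orientation": TCP orientation; "wrist_force": force on the tool from outside, world axes, zero at the start; "torque": the same for the moment, N m; "grip_width": opening from 0.0 (shut) to 1.0 (fully open).
Only numpy, scipy, OpenCV 4.12 (cv2) and the standard library are available. Lean on these libraries where they do the work, as an engineer would, in place of code of your own. Each camera call takes 0.05 s, during which the arm holds its last target.

## Working session

There is one attempt and no reset: what is moved stays moved. The work goes in short steps, Python scripts to look and compute and a tool call to move; the robot and the scene stay as the last step left them, time stands still between calls to the robot, and variables do not carry over. Pictures are saved under pics/ and viewed, and the job is handed in when it is done.

Besides the shell and the picture viewer there is one more tool, called after "Request:" by a JSON object that holds its "fn" and its "kwargs", one argument or row to a line. move_arm: Moves the arm, as the interface text tells. Its arguments: {"type":"object","properties":{"hand":{"type":"array"},"translation":{"type":"array"},"rotation":{"type":"array"}},"required":["hand","translation","rotation"]}

```bash
mkdir -p pics
python3 - <<'E'
from bench import *
import cv2
s=get_state();print(s['time_s'],s['eef_pos'],s['orientation'],s['grip_width'],s['wrist_force'],pinch_z)
for n in('top','side'):
    i=camera_info(n);print(n,i)
    cv2.imwrite(f'pics/{n}0.png',read_camera(n)[:,:,::-1])
E
```

```text
0.0 [0.18675353 0.62178556 0.23012252] [ 0.70050785 -0.10290556  0.10264825 -0.6986863 ] 1.0007356592911356 [ 0.39206127 -0.7841594   0.25259535] 0.0187
top {'intrinsics': array([[442.08093105,   0.        , 324.81288704],
       [  0.        , 442.08093105, 194.53231372],
       [  0.        ,   0.        ,   1.        ]]), 'origin': array([ 4.71108955e-01, -6.92422904e-04,  1.26200954e+00]), 'orientation': array([-0.02576943,  0.03108092,  0.71098218, -0.70205004])}
side {'intrinsics': array([[362.50569606,   0.        , 315.43090402],
       [  0.        , 362.50569606, 203.79853638],
       [  0.        ,   0.        ,   1.        ]]), 'origin': array([ 0.24385268, -0.83188429,  0.76151834]), 'orientation': array([ 0.43090199, -0.0826546 , -0.16336746,  0.88363045])}
```

View pics/top0.png

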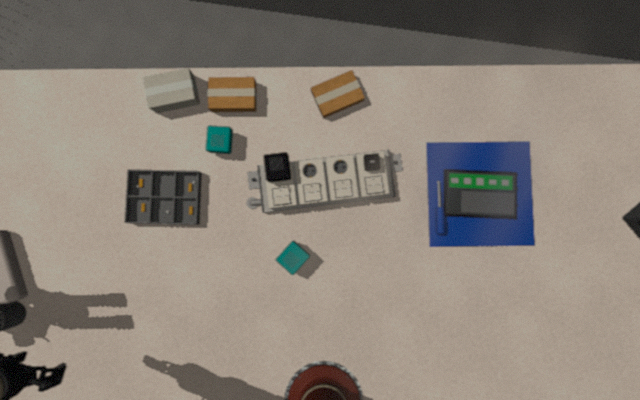

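View pics/side0.png

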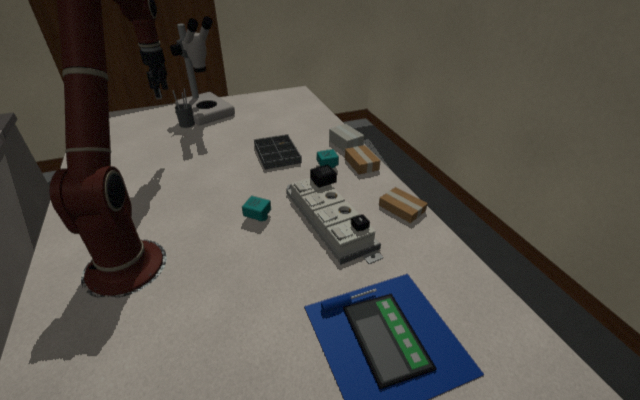

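The top view shows the big black block at (277,166) on the leftmost outlet, whose rocker is at about (281,196). The small charger is at (373,161) on the rightmost outlet. The two middle outlets, with sockets at (309,170) and (341,166), are empty. The turquoise look-alikes are at (219,139) and (293,257). I choose the leftmost outlet and check it in a close crop.

```bash
cat > h.py <<'E'
import numpy as np
from scipy.spatial.transform import Rotation as R
def ray(i,u,v,z):
    K=i['intrinsics'];d=np.array([(u-K[0,2])/K[0,0],-(v-K[1,2])/K[1,1],-1.])
    d=R.from_quat(i['orientation']).apply(d);o=np.array(i['origin']);return o+d*(z-o[2])/d[2]
def proj(i,p):
    K=i['intrinsics'];c=R.from_quat(i['orientation']).inv().apply(np.array(p)-i['origin'])
    return np.array([K[0,0]*c[0]/-c[2]+K[0,2],K[1,1]*-c[1]/-c[2]+K[1,2]])
E
python3 - <<'E'
import cv2
a=cv2.imread('pics/top0.png')[140:220,245:405];cv2.imwrite('pics/c1.png',cv2.resize(a,None,fx=5,fy=5,interpolation=cv2.INTER_CUBIC))
a=cv2.imread('pics/side0.png')[160:270,275:395];cv2.imwrite('pics/c2.png',cv2.resize(a,None,fx=5,fy=5,interpolation=cv2.INTER_CUBIC))
E
```

```text
(no output)
```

View pics/c1.png

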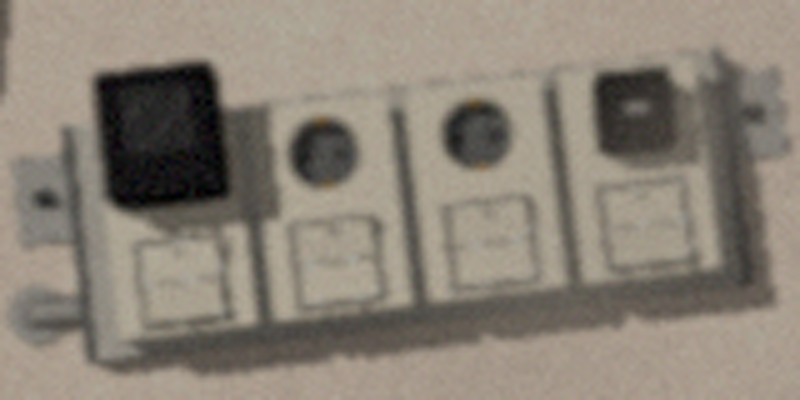

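View pics/c2.png

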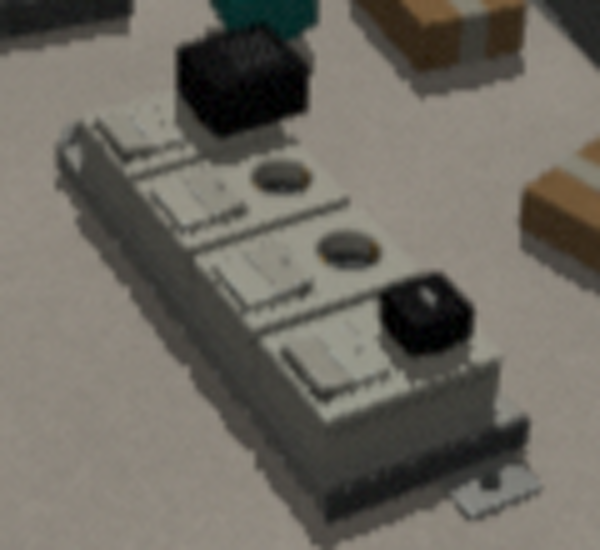

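The close crop confirms it: the large black block is on the leftmost outlet, with its rocker outlined at crop (137..232, 236..327), i.e. about (281.5,196) in the picture. The grey wire or clamp at the left end is outside the box.

Run:
```python
from bench import camera_info,get_state
from h import *
i=camera_info('top');j=camera_info('side')
cr=[(184,281),(338,263),(491,243),(646,224)]
P=np.array([ray(i,245+(u+.5)/5-.5,140+(v+.5)/5-.5,.062) for u,v in cr]);print(P)
S=np.array([ray(i,245+u/5-.4,140+v/5-.4,.058) for u,v in [(323,152),(477,133)]]);print(S)
d=P[0]-P[-1];yaw=np.arctan2(-d[0],d[1]);print('yaw',yaw,'span',np.linalg.norm(d),'sp',np.linalg.norm(np.diff(P,axis=0),axis=1))
ex=np.array([np.cos(yaw),np.sin(yaw),0]);ey=np.array([-ex[1],ex[0],0])
print('rocker->socket',(S-P[1:3])@ex,(S-P[1:3])@ey)
m=P.mean(0)
for k in range(4):
    p=m+ey*85e-3*(1.5-k);q=(proj(j,p)-[275,160]+.5)*5; print(k,p,'side crop',q)
# side: rays
for u,v in [(135,131),(207,200),(273,271),(335,350)]:
    print('side',ray(j,275+u/5-.4,160+v/5-.4,.063))
T=m+ey*.1275-ex*.015;print('target',T,'reach',np.hypot(*T[:2]))
s=get_state();print(R.from_quat(s['orientation']).as_matrix(),s['eef_pos'])
```

```text
[[ 0.5657654   0.10781803  0.062     ]
 [ 0.57456338  0.02393303  0.062     ]
 [ 0.58448374 -0.05961667  0.062     ]
 [ 0.59386615 -0.14445108  0.062     ]]
[[ 0.6361471   0.0315951   0.058     ]
 [ 0.64565483 -0.05310203  0.058     ]]
yaw 0.11093464392003131 span 0.2538293838486009 sp [0.08434511 0.08413659 0.08535167]
rocker->socket [0.06205342 0.06151629] [ 0.0007972 -0.0002975]
0 [0.56555449 0.1086371  0.062     ] side crop [141.76795335 132.7096133 ]
1 [0.57496461 0.02415958 0.062     ] side crop [200.08451758 201.26146543]
2 [ 0.58437473 -0.06031793  0.062     ] side crop [264.72504017 277.24720987]
3 [ 0.59378484 -0.14479544  0.062     ] side crop [336.7771673  361.94538834]
side [0.56164158 0.11009572 0.063     ]
side [0.57919003 0.02201448 0.063     ]
side [ 0.59095047 -0.05827424  0.063     ]
side [ 0.59662228 -0.13664083  0.063     ]
target [0.5506467  0.10697649 0.062     ] reach 0.5609418454853936
[[ 9.57754830e-01 -6.59743035e-04  2.87585207e-01]
 [-2.87585963e-01 -2.23506410e-03  9.57752222e-01]
 [ 1.09010144e-05 -9.99997285e-01 -2.33037628e-03]] [0.18675753 0.62186924 0.23023908]
```

Spacing (84–85 mm), rocker-to-socket distance (62 mm) and reach (0.56 m) match the description, and the side view agrees within about 5 mm. The press point, about 16 mm out from the pivot, is at (0.550, 0.107). I'll go over it high, with the jaws across the rail's y (22 mm pad width along the rocker's x).

Request:
{"fn": "move_arm", "kwargs": {
  "hand": [6,4,2,0,0,0,0,0],
  "translation": [
    [3.2,-4.6,0],
    [6.4,-9.2,0],
    [9.6,-13.8,0],
    [12.8,-18.4,0],
    [16,-23,0],
    [19.2,-27.6,0],
    [22.4,-32.2,0],
    [25.6,-36.8,0]
  ],
  "rotation": [
    [0,0,0.05],
    [0,0,0.1],
    [0,0,0.15],
    [0,0,0.2],
    [0,0,0.25],
    [0,0,0.3],
    [0,0,0.35],
    [0,0,0.4]
  ]
}}

```text
time_s: 1.1
eef_pos: [0.4436, 0.2528, 0.2311]
orientation: [0.706, 0.039, -0.039, -0.706]
wrist_force: [0.5, 0.8, -0.0]
grip_width: -0.002
```

Request:
{"fn": "move_arm", "kwargs": {
  "hand": [0,0,0,0,0,0,0,0],
  "translation": [
    [3.2,-4.6,-1.5],
    [6.4,-9.2,-3],
    [9,-12.5,-5],
    [10.4,-14.3,-7],
    [10.7,-14.7,-9],
    [10.7,-14.7,-9],
    [10.7,-14.7,-9],
    [10.7,-14.7,-9]
  ],
  "rotation": [
    [0,0,0],
    [0,0,0],
    [0,0,0],
    [0,0,0],
    [0,0,0],
    [0,0,0],
    [0,0,0],
    [0,0,0]
  ]
}}

```text
time_s: 2.1
eef_pos: [0.5503, 0.1084, 0.1423]
orientation: [-0.706, -0.039, 0.038, 0.706]
wrist_force: [-0.1, 0.6, -0.3]
grip_width: -0.001
```

Run:
```python
from bench import *
from h import *
import cv2
s=get_state();print(s['time_s'],s['eef_pos'],s['grip_width'],s['wrist_force']);print(R.from_quat(s['orientation']).as_matrix().round(3))
i=camera_info('wrist');w=read_camera('wrist');cv2.imwrite('pics/w1.png',w[:,:,::-1])
t=read_camera('top');cv2.imwrite('pics/t1.png',cv2.resize(t[100:240,220:420,::-1],None,fx=4,fy=4,interpolation=cv2.INTER_CUBIC))
ex=np.array([np.cos(.111),np.sin(.111),0]);ey=np.array([-ex[1],ex[0],0]);p=np.array([.5656,.1086,.062])
for n,q in [('piv',p),('pivL',p+ey*.022),('pivR',p-ey*.022),('farL',p+ey*.022-ex*.022+[0,0,.005]),('farR',p-ey*.022-ex*.022+[0,0,.005]),('nearL',p+ey*.022+ex*.022),('nearR',p-ey*.022+ex*.022)]: print(n,proj(i,q).round(1))
```

```text
2.1 [0.5502695  0.10835889 0.14230392] -0.0008299688952238539 [-0.08014201  0.64827852 -0.29838643]
[[ 0.994  0.002 -0.109]
 [ 0.109  0.001  0.994]
 [ 0.002 -1.     0.   ]]
piv [318.4 228.5]
pivL [350.9 228.4]
pivR [285.9 228.5]
farL [352.4 199. ]
farR [284.2 199.1]
nearL [350.2 258.3]
nearR [286.7 258.4]
```

View pics/w1.png

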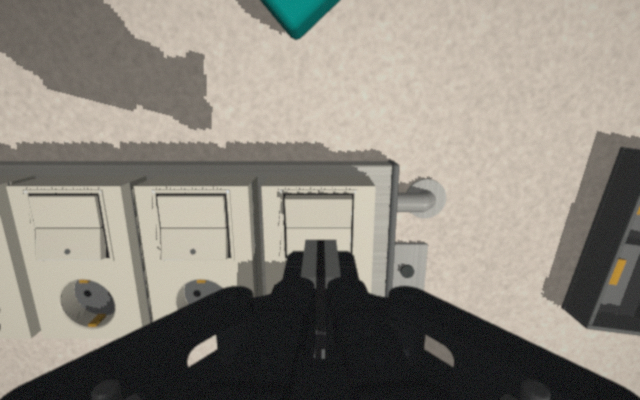

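View pics/t1.png

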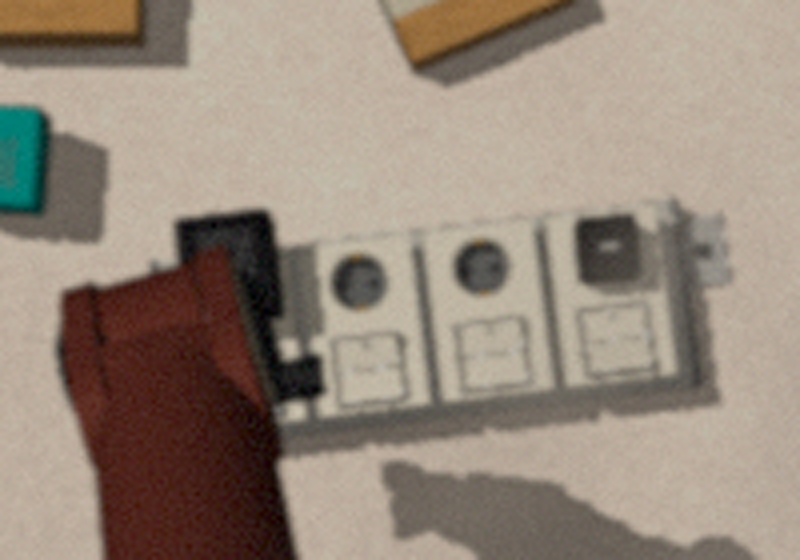

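The wrist view shows the target rocker at columns 284–353, its pivot line at row 227 and its outer end at about row 194. Predicted values were 286–351, 228.5 and 199, so the agreement is about 1 mm in the pivot. I'll shift 2 mm outward and 2 mm right, then descend.

Request:
{"fn": "move_arm", "kwargs": {
  "hand": [0,0,0,0,0,0,0,0],
  "translation": [
    [-0.2,-0.2,-1],
    [-0.2,-0.2,-2.5],
    [-0.2,-0.2,-4],
    [-0.2,-0.2,-5.2],
    [-0.2,-0.2,-6],
    [-0.2,-0.2,-6.5],
    [-0.2,-0.2,-6.5],
    [-0.2,-0.2,-6.5]
  ],
  "rotation": [
    [0,0,0],
    [0,0,0],
    [0,0,0],
    [0,0,0],
    [0,0,0],
    [0,0,0],
    [0,0,0],
    [0,0,0]
  ]
}}

```text
time_s: 3.2
eef_pos: [0.5483, 0.1056, 0.0767]
orientation: [-0.706, -0.039, 0.038, 0.706]
wrist_force: [-0.4, -0.5, 0.1]
grip_width: -0.001
```

Run:
```python
from bench import *
from h import *
import cv2
s=get_state();print(s['time_s'],s['eef_pos'],s['wrist_force'])
ex=np.array([np.cos(.111),np.sin(.111),0]);ey=np.array([-ex[1],ex[0],0]);d=s['eef_pos']-np.array([.5656,.1086,.062]);print(d@ex,d@ey)
w=read_camera('wrist');cv2.imwrite('pics/w2.png',w[:,:,::-1])
```

```text
3.2 [0.54834406 0.10557182 0.0766928 ] [-0.35639872 -0.52410478  0.06733339]
-0.017485177921067206 -0.0010980691274200343
```

View pics/w2.png

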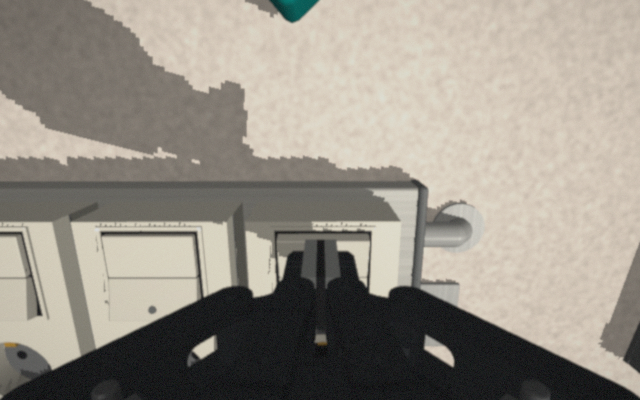

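Run:
```python
from bench import *
from h import *
s=get_state();i=camera_info('wrist');p=s['eef_pos'];M=R.from_quat(s['orientation']).as_matrix()
for d in(-.011,-.005,0,.011):print(d,proj(i,p+M[:,0]*d).round(1))
ex=np.array([np.cos(.111),np.sin(.111),0]);v=np.array([.5656,.1086,.062])
print('pivot',proj(i,v),'far',proj(i,v-ex*.022+[0,0,.005]), 'cam',i['origin'])
```

```text
-0.011 [320.8 235.6]
-0.005 [320.8 248.4]
0 [320.8 258.9]
0.011 [320.8 281.3]
pivot [323.05505326 278.48910504] far [323.14970618 241.06207598] cam [0.48204429 0.09801002 0.2190643 ]
```

The pivot row (277 seen, 278.5 predicted) and the fingertip edge (238 seen, 236 predicted) agree. The fingertips cover roughly 6–28 mm from the pivot on the outer half, so I'll press slowly.

Request:
{"fn": "move_arm", "kwargs": {
  "hand": [0,0,0,0,0,0,0,0],
  "translation": [
    [0,0.1,-0.3],
    [0,0.1,-0.5],
    [0,0.1,-0.7],
    [0,0.1,-0.8],
    [0,0.1,-0.9],
    [0,0.1,-1.0],
    [0,0.1,-1.05],
    [0,0.1,-1.1]
  ],
  "rotation": [
    [0,0,0],
    [0,0,0],
    [0,0,0],
    [0,0,0],
    [0,0,0],
    [0,0,0],
    [0,0,0],
    [0,0,0]
  ]
}}

```text
time_s: 4.25
eef_pos: [0.5478, 0.1065, 0.0652]
orientation: [0.706, 0.038, -0.038, -0.706]
wrist_force: [-1.2, -0.1, 0.7]
grip_width: -0.003
```

Request:
{"fn": "move_arm", "kwargs": {
  "hand": [0,0,0,0],
  "translation": [
    [0,0,-0.05],
    [0,0,-0.1],
    [0,0,-0.15],
    [0,0,-0.2]
  ],
  "rotation": [
    [0,0,0],
    [0,0,0],
    [0,0,0],
    [0,0,0]
  ]
}}

```text
time_s: 4.75
eef_pos: [0.5481, 0.1065, 0.0632]
orientation: [0.706, 0.038, -0.038, -0.706]
wrist_force: [0.5, 0.2, -0.0]
grip_width: 0.002
```

Request:
{"fn": "move_arm", "kwargs": {
  "hand": [0,0,0,0],
  "translation": [
    [0,0,-0.03],
    [0,0,-0.06],
    [0,0,-0.09],
    [0,0,-0.12]
  ],
  "rotation": [
    [0,0,0],
    [0,0,0],
    [0,0,0],
    [0,0,0]
  ]
}}

```text
time_s: 5.25
eef_pos: [0.548, 0.1065, 0.0622]
orientation: [0.706, 0.038, -0.038, -0.706]
wrist_force: [-1.4, -1.1, 2.2]
grip_width: -0.005
```

Run:
```python
from bench import *
import cv2
w=read_camera('wrist');cv2.imwrite('pics/w3.png',w[:,:,::-1])
s=get_state();print(s['time_s'],s['eef_pos'],s['wrist_force'])
```

```text
5.3 [0.54799923 0.10650565 0.06221004] [-0.00685154  0.80428884  0.30971893]
```

View pics/w3.png

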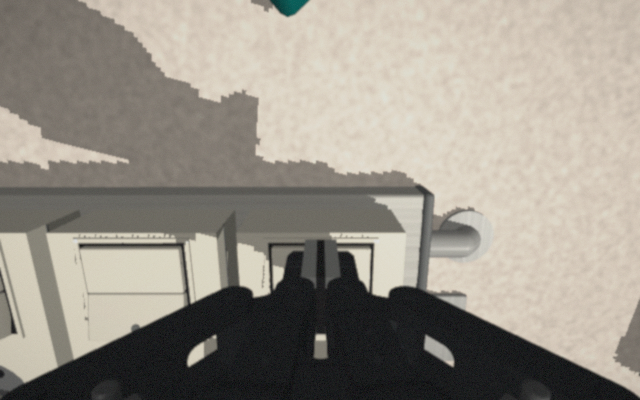

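The rocker's outer end (row 243) now looks level, like its off neighbour's. I'll go a touch further to confirm by contact.

Request:
{"fn": "move_arm", "kwargs": {
  "hand": [0,0,0],
  "translation": [
    [0,0,-0.02],
    [0,0,-0.04],
    [0,0,-0.06]
  ],
  "rotation": [
    [0,0,0],
    [0,0,0],
    [0,0,0]
  ]
}}

```text
time_s: 5.68
eef_pos: [0.548, 0.1065, 0.0621]
orientation: [0.706, 0.038, -0.038, -0.706]
wrist_force: [-3.0, -0.6, 7.1]
grip_width: -0.002
```

At 62.1 mm there is 7 N against the hard stop, which is the height given for off. I'll withdraw straight up and then back to where the arm came from.

Request:
{"fn": "move_arm", "kwargs": {
  "hand": [0,0,0,0,0,0,0,0],
  "translation": [
    [0,0,0.3],
    [0,0,1],
    [0,0,2.5],
    [0,0,5],
    [0,0,8],
    [0,0,11],
    [0,0,14],
    [0,0,16]
  ],
  "rotation": [
    [0,0,0],
    [0,0,0],
    [0,0,0],
    [0,0,0],
    [0,0,0],
    [0,0,0],
    [0,0,0],
    [0,0,0]
  ]
}}

```text
time_s: 6.68
eef_pos: [0.5485, 0.1066, 0.2242]
orientation: [-0.706, -0.039, 0.037, 0.706]
wrist_force: [1.1, -0.4, 0.4]
grip_width: 0.005
```

Request:
{"fn": "move_arm", "kwargs": {
  "hand": [0,0,0,0,0,0,0,0],
  "translation": [
    [-2,3,0],
    [-5,7,0.3],
    [-8,11,0.3],
    [-11,15.5,0.3],
    [-14,20,0.3],
    [-16,23,0.3],
    [-17,24.5,0.3],
    [-17,24.5,0.3]
  ],
  "rotation": [
    [0,0,0],
    [0,0,0],
    [0,0,0],
    [0,0,0],
    [0,0,0],
    [0,0,0],
    [0,0,0],
    [0,0,0]
  ]
}}

```text
time_s: 7.68
eef_pos: [0.3777, 0.352, 0.2249]
orientation: [-0.706, -0.039, 0.039, 0.706]
wrist_force: [0.1, 0.2, -0.0]
grip_width: -0.004
```

Run:
```python
from bench import *
import cv2
t=read_camera('top');cv2.imwrite('pics/t4.png',cv2.resize(t[140:220,245:405,::-1],None,fx=5,fy=5,interpolation=cv2.INTER_CUBIC))
d=read_camera('side');cv2.imwrite('pics/s4.png',cv2.resize(d[160:270,275:395,::-1],None,fx=5,fy=5,interpolation=cv2.INTER_CUBIC))
s=get_state();print(s['time_s'],s['eef_pos'],s['wrist_force'])
```

```text
7.775 [0.37937578 0.34972744 0.22462236] [0.06639863 0.02529659 0.61706817]
```

View pics/t4.png

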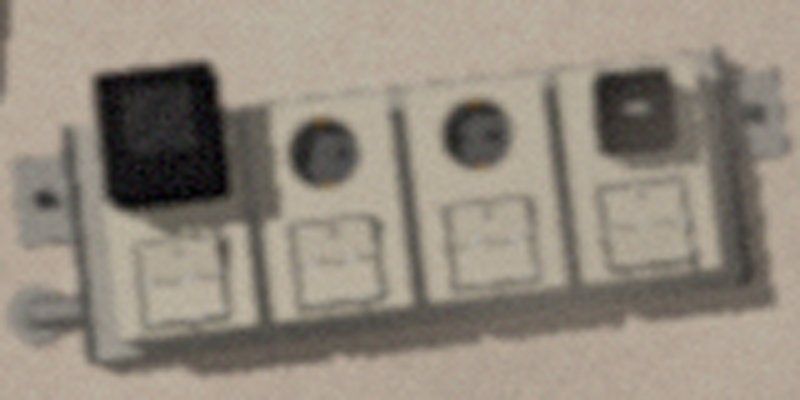

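View pics/s4.png

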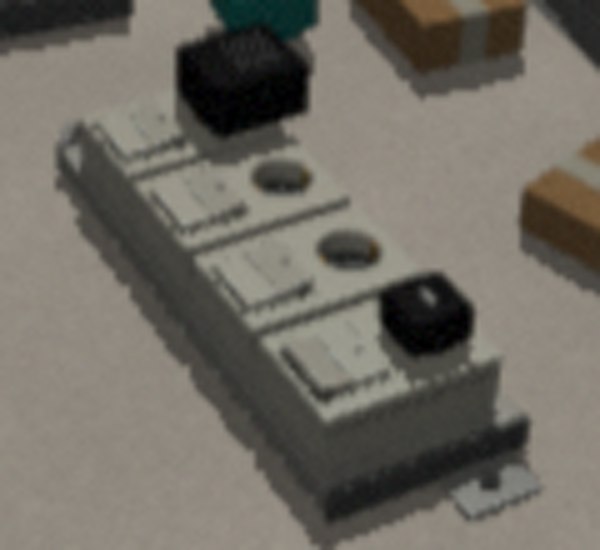

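The side crop shows the target rocker at (130,130) now matching its two off neighbours, with its dark raised edge gone. The charger's rocker at (320,360) is still raised, and the block and charger have not moved.

```bash
python3 -c "
from bench import *
s=get_state();print(s['time_s'],s['dq'],s['wrist_force']);print(sign_off())"
```

```text
7.775 [ 0.01454324  0.00213627  0.00740108  0.00326499 -0.00188986 -0.00219692
 -0.00317801] [0.06639863 0.02529659 0.61706817]
the job is handed in; nothing more can be done
None
```

The power block's outlet is switched off and the job is handed in; the robot's clock stood at 7.8 s. I pressed the raised half of the leftmost rocker with closed fingertips, about 17 mm from its pivot. Then I lifted straight up and moved well clear.

- **Switch:** the press ended on the hard stop at 62.1 mm, the height given for off, with about 7 N at the last reading. The rocker now looks like its two off neighbours in the side view.
- **Everything else:** in the last top and side crops of the rail, the power block, small charger and other three rockers look unchanged, and the charger's rocker is still on. I did not re-image the tray, screwdriver and tablet after the move, but the arm made no contact near them.
- **Disagreement:** position estimates from the side view differed from the top view by about 2–10 mm across the four rockers. I relied on the top view, and the wrist view agreed with it to about 1 mm at the pivot.
- **Not seen directly:** the moment the rocker tipped did not show in the force readings, which are only reported at the end of each move. The switch state is inferred from the pressed height, the stop force and the pictures.

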